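# Dip the bronze drift punch in the copper pot

### The arm

A 6-joint arm with a two-finger parallel gripper is mounted at the origin on the work surface. World frame = base frame: x ahead of the robot, y to its left, z up, the work surface at z = 0. Lengths are in m, angles in rad, forces in N, time in s.
With the tool pointing down it reaches from about 0.35 to 0.975 m from the base axis. Payload 4.9 kg.
Tool frame: the origin (TCP) lies between the finger pads; the fingertips stand 22 mm ahead of it and the grasp point (between the pads) lies 3 mm ahead of it; z points along the fingers, y is the line along which they close (so a half turn about z gives the same grasp; the last joint's range is limited). The gripper opens to 85 mm and grips with 20 to 120 N. Pads are 22 mm wide; open, the fingers measure 114 mm over their backs; the gripper's body (76 mm by 85 mm) begins 54 mm behind the grasp point. The pads swing forward as they close: fully open they stand 13 mm farther back than shut.
Start: joints at [-1.319, 0.053, 1.613, -0, 1.476, -0.119], TCP at [0.226, -0.583, 0.253] pointing down, gripper open.
Joint ranges: [-3.01, 3.01], [-1.01, 2.22], [0.06, 2.58], [-1.02, 4.17], [0.09, 2.62], [-3.14, 3.14]. Speed limits (rad/s): [2.57, 2.57, 3.14, 3.14, 3.14, 3.14].

### API

Orientations are given as a unit quaternion [w, x, y, z].
In Python, from plant import state, grab_frame, get_calibration, job_done, recognise, regions_of gives the robot as it stands.
- The arm moves only by the tool apply_moves, never from a script. Its argument "targets" is a list of rows, each an object with "translation": the shift along the tool's x, y, z normalised to -1 to 1, where 1 is 100 mm, a list of three; "twist": the turn about the tool's z normalised to -1 to 1, where 1 is 0.1 rad; "hand": the opening, from 0 (shut) to 1 (fully open). A call has 1 to 8 rows; each row shifts and turns the commanded pose from where the row before left it, along the tool's axes as they then stand; what a row does not reach is not made up. A row lasts 1/10 s, in which the tool goes at most 50 mm and 8.59 degrees, less where a joint would pass 70% of its speed; a pose out of reach is approached as far as the arm can. A call with a number of a shift or a turn outside -1 to 1 is refused whole. A call with a gripper value outside its range is refused whole. The fingers move at their own pace and stop on an object; the grip force is fixed at half the most. Time passes only in rows, so rows that do not move let the fingers close. It gives the time, the measured TCP pose, the force, the opening and the grip force at its end, in the units of the state.
- state(): the state, without advancing time (a new reading comes with each control period).
- grab_frame(name): name is "scene" or "side" or "wrist"; returns the picture (400x640x3 uint8, red, green, blue); there is no depth.
- get_calibration(name): a dict with "camera_matrix" (3x3 intrinsics, pixels), "pose" (4x4, takes a point from camera to world coordinates). Camera axes: x right, y up, looking along -z (the intrinsics and any distortion apply to the point x, -y, -z); pixel columns grow to the right and rows downward; lengths in m; the calibration is good to about 2 mm. A picture is of the moment at which its call begins: read the wrist's pose just before it. get_calibration takes no time and is no camera call; for the wrist camera it gives the pose at the moment of the call.
- job_done(): hands the job in; it is judged then, once.
Trained networks look in the newest picture that a camera, given by its name, has taken for a name from the list of things; names that differ only in an ending like _2 or _b are one class to them, and where a whole thing is asked for, a point or a joint stands for the part that bears it (a point fixed in the world has none). Each returns a list of dicts, best first, with "score" (0 to 1); they miss things now and then, are a little off and sometimes report something else, mostly with a low value. They report only what shows in the picture. A call takes as long as a camera call. They do not tell look-alikes from the thing itself.
- recognise(camera, query): "point" ([x, y, z] in m, in world coordinates, good to about 4 mm: the middle of the surface that is visible of it).
- regions_of(camera, query): "pixels" (400x640 bool, what is visible of it).
The state is a dict: "time": time; "joint_pos": joint angles; "joint_vel": joint speeds; "joint_efforts": joint torques, N m; "tool_pos": TCP position; "tool_rot": TCP orientation; "contact_force": force on the tool from outside, world axes, zero at the start; "ft_torque": the same for the moment, N m; "gripper_width": opening from 0.0 (shut) to 1.0 (fully open); "grasp_force": force on a finger pad.
Only numpy, scipy, OpenCV 4.12 (cv2) and the standard library are available. Lean on these libraries where they do the work, as an engineer would, in place of code of your own. Each camera call takes 0.05 s, during which the arm holds its last target. There are 200 camera calls.

### The job

Take the bronze drift punch with the red hand guard out of its stand, dip its tip into the copper pot so that it is well below the rim, then hang it back upright in the same stand, guard resting on the top plate, and let go. Leave the copper pot standing where it is.

Things in the scene. Friction and masses are not known exactly. Their poses are not given: they have to be found in the camera images.
- drift_grip (a point): Middle of the handle (bronze cylinder, 20 mm diameter, 75 mm long) of the loose bronze drift punch, 0.2 kg, hanging upright, tip down, in its stand. z runs up along the punch. Below the handle: round red guard, 60 mm diameter, 8 mm thick, its underside 48 mm below this point. The steel punch with a blue guard, same shape, top 158 mm above the bench, is not wanted and may be in the way.
- drift_tip (a point): Tip of the bronze drift punch, on its axis, 108 mm below drift_grip; z as for drift_grip. The shank under the guard is 60 mm long and 12 mm in diameter, tapering over its last 22 mm to a 6 mm tip.
- pot_mouth (a point): Centre of the copper pot's mouth, level with its rim; z up. A loose, empty, round pot (0.5 kg) standing on the bench: 60 mm high, 86 mm outer diameter at the rim, 76 mm wide inside, inner floor 55 mm below the rim. A steel and a blue ceramic pot of the same shape are not wanted.
- stand_hole (a point): Centre of the hole in the bronze punch's fixed stand, at the upper face of its wooden top plate (90 x 90 x 10 mm, on four posts), 75 mm above the bench; z up. Round through hole, 34 mm diameter: the shank has 11 mm to spare all round, the guard rests on the plate, and drift_grip is then 48 mm above this point. The other stand looks the same.
Mind the look-alikes: they are no part of the job. Of the things that look like the part that bears drift_grip, the smallest one is meant.

How it is judged:
By the outcome, as a careful person would: the job done as asked, in the order asked, and still so for the second after the job is handed in, with the robot touching nothing.
It also fails if it takes over 59 s, if anything falls off the work surface, if the arm or the gripper's body presses on something with over 40 N, if the wrist force passes 120 N, or if a joint passes its speed limit or range.

## Working session

There is one attempt and no reset: what is moved stays moved. The work goes in short steps, Python scripts to look and compute and a tool call to move; the robot and the scene stay as the last step left them, time stands still between calls to the robot, and variables do not carry over. Pictures are saved under pics/ and viewed, at most 10 in all, crops included, and the job is handed in when it is done.

Besides the shell and the picture viewer there is one more tool, called after "Request:" by a JSON object that holds its "name" and its "arguments". apply_moves: Moves the arm, as the interface text tells. Its arguments: {"type":"object","properties":{"targets":{"type":"array"}},"required":["targets"]}

```bash
mkdir -p pics
cat > h.py <<'E'
import numpy as np, cv2
from plant import *
def save(n,f): 
    im=grab_frame(n); cv2.imwrite(f,im[:,:,::-1]); return im
def proj(n,p):
    c=get_calibration(n); K=np.array(c["camera_matrix"]);T=np.linalg.inv(np.array(c["pose"]))
    q=T[:3,:3]@np.array(p)+T[:3,3]; q=np.array([q[0],-q[1],-q[2]]); u=K@q; return u[:2]/u[2]
def atz(n,uv,z):
    c=get_calibration(n); K=np.array(c["camera_matrix"]);T=np.array(c["pose"])
    d=np.linalg.inv(K)@np.array([uv[0],uv[1],1.]); d=T[:3,:3]@np.array([d[0],-d[1],-d[2]])
    return T[:3,3]+d*(z-T[2,3])/d[2]
E
python3 - <<'E'
from h import *
a=save("scene","pics/a.png"); b=save("side","pics/b.png")
print(state()["time"],state()["tool_rot"],{k:(type(v)) for k,v in get_calibration("scene").items()})
for n in("scene","side"):
    print(n,np.round(get_calibration(n)["pose"],2).tolist())
    for q in("drift_grip","pot_mouth","stand_hole"):
        for r in recognise(n,q): print(n,q,round(r["score"],2),np.round(r["point"],3),np.round(proj(n,r["point"])))
E
```

```text
0.1 [-9.31720754e-04  9.82863126e-01  1.84334482e-01 -7.39533825e-05] {'camera_matrix': <class 'numpy.ndarray'>, 'pose': <class 'numpy.ndarray'>}
scene [[-0.48, -0.67, 0.56, 0.93], [0.88, -0.37, 0.31, 0.26], [-0.0, 0.64, 0.77, 0.71], [0.0, 0.0, 0.0, 1.0]]
scene drift_grip 0.89 [0.466 0.255 0.084] [443. 245.]
scene drift_grip 0.82 [0.331 0.246 0.089] [461. 189.]
scene drift_grip 0.7 [0.605 0.257 0.089] [417. 310.]
scene pot_mouth 0.62 [ 0.654 -0.028  0.028] [251. 275.]
scene stand_hole 0.89 [0.48  0.269 0.074] [447. 257.]
side [[1.0, 0.06, -0.08, 0.43], [-0.09, 0.66, -0.74, -0.74], [0.01, 0.75, 0.66, 0.74], [0.0, 0.0, 0.0, 1.0]]
side drift_grip 0.92 [0.318 0.234 0.087] [231. 142.]
side drift_grip 0.82 [0.464 0.245 0.082] [295. 139.]
side drift_grip 0.76 [0.588 0.24  0.088] [348. 135.]
side drift_grip 0.62 [0.461 0.237 0.034] [294. 157.]
side pot_mouth 0.85 [ 0.666 -0.021  0.034] [401. 227.]
side stand_hole 0.78 [0.458 0.238 0.034] [293. 157.]
```

View pics/a.png

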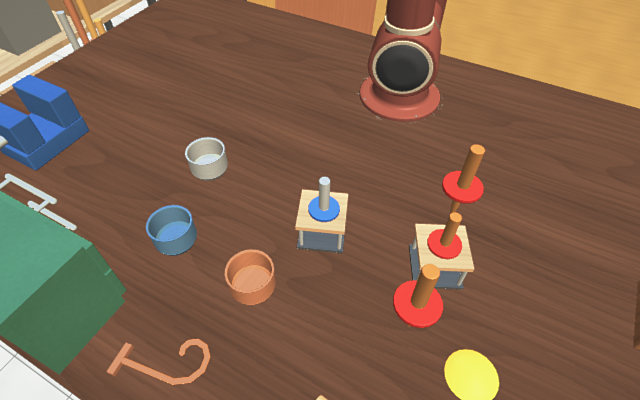

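View pics/b.png

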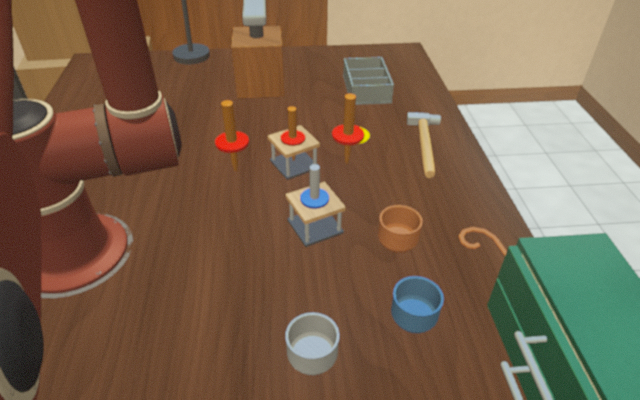

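The three red-guarded bronze punches in the scene view are at (463,185), (445,243) and (420,302). The middle one is the only one in a stand and looks smallest, so I take it as the target. The steel/blue punch is at (324,200). The pots are copper (250,277), steel (206,158) and blue (171,230). Next I confirm with sizes and one crop.

```bash
cat > m.py <<'E'
from h import *
im={}
for n in("scene","side"):
    im[n]=save(n,f"pics/m_{n}.png"); a=im[n]
    hsv=cv2.cvtColor(a,cv2.COLOR_RGB2HSV)
    m=(((hsv[...,0]<4)|(hsv[...,0]>176))&(hsv[...,1]>200)&(hsv[...,2]>150)).astype(np.uint8)
    k,l,st,c=cv2.connectedComponentsWithStats(m)
    for i in range(1,k):
        if st[i,4]<80: continue
        p=np.argwhere(l==i)[:,::-1].astype(np.int32); h=cv2.convexHull(p)
        e=cv2.fitEllipse(h)
        for z in(.083,): 
            w=np.array([atz(n,q[0],z)[:2] for q in h]); 
            cc,r=cv2.minEnclosingCircle(w.astype(np.float32))
            print(n,"red",np.round(e[0],1),"z",z,np.round(atz(n,e[0],z),4),"circ",np.round(cc,4),"diam mm",round(2e3*r,1))
    for q in("drift_grip","pot_mouth","stand_hole"):
        for r in regions_of(n,q):
            p=np.argwhere(r["pixels"])[:,::-1].astype(np.int32)
            if len(p)<50: continue
            h=cv2.convexHull(p); z={"d":.16,"p":.06,"s":.075}[q[0]]
            print(n,q,round(r["score"],2),p.min(0),p.max(0),len(p))
            if q[0]=="p":
                # rim: hull ellipse upper boundary -> fit circle on z=.06 using points that are on the rim (robust)
                from scipy.optimize import least_squares
                w=np.array([atz(n,x[0],.06)[:2] for x in h]); cam=np.array(get_calibration(n)["pose"])[:2,3]
                d=w.mean(0)-cam; d/=np.linalg.norm(d); s=w[(w-w.mean(0))@d>0]
                f=least_squares(lambda t:np.hypot(*(s-t).T)-.043,w.mean(0)); print("  pot",np.round(f.x,4),np.round(np.abs(f.fun).max(),4))
c=np.vstack([cv2.resize(im["scene"][130:330,380:520],None,fx=4,fy=4)])[:600]
d=cv2.resize(im["side"][80:180,200:390],None,fx=2,fy=2)
c=cv2.resize(im["scene"][135:330,380:510],None,fx=3,fy=3)
o=np.zeros((590,790,3),np.uint8); o[:585,:390]=c; o[:200,400:780]=d; cv2.imwrite("pics/crop.png",o[:,:,::-1])
E
python3 m.py
```

```text
scene drift_grip 0.84 [442 146] [484 212] 1412
scene drift_grip 0.66 [427 213] [461 257] 969
scene drift_grip 0.62 [392 264] [442 327] 2215
scene pot_mouth 0.92 [225 250] [274 304] 2178
  pot [ 0.6616 -0.0219] 0.0023
scene stand_hole 0.6 [410 223] [473 288] 2094
side red [347.2 133.9] z 0.083 [0.589  0.2534 0.083 ] circ [0.5897 0.2539] diam mm 81.6
side red [231.5 141.2] z 0.083 [0.3174 0.2443 0.083 ] circ [0.3182 0.2443] diam mm 81.4
side red [292.4 137.4] z 0.083 [0.4589 0.2486 0.083 ] circ [0.4589 0.2492] diam mm 54.5
side drift_grip 0.87 [216 101] [247 169] 938
side drift_grip 0.64 [281 108] [305 144] 475
side drift_grip 0.62 [332  95] [364 162] 920
side pot_mouth 0.91 [378 205] [421 252] 1675
  pot [ 0.6594 -0.0258] 0.0018
side stand_hole 0.18 [280 107] [304 160] 549
```

View pics/crop.png

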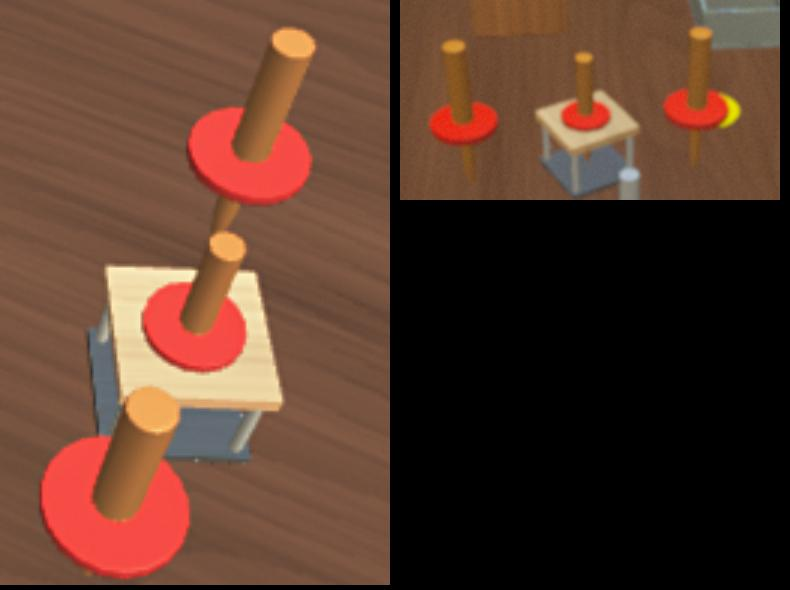

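The crop confirms it. The middle punch (scene 445,243; side 292,137) has a guard of about 55–60 mm and sits in the stand. The outer two have 81 mm guards and stand free. I refine with the scene camera, then plan the approach.

```bash
sed -i 's/>200)&(hsv/>(170 if n=="scene" else 200))\&(hsv/' m.py && sed -i 's/>176))/>174))/;s/<4)|/<(6 if n=="scene" else 4))|/' m.py && python3 m.py | grep -E "red|  pot"
python3 - <<'E'
from h import *
from scipy.spatial.transform import Rotation as R
s=state(); q=s["tool_rot"]; M=R.from_quat([*q[1:],q[0]]).as_matrix()
print(s["time"],np.round(s["tool_pos"],4),np.round(M,3).tolist(),s["joint_pos"])
E
```

```text
scene red [463.2 186.4] z 0.083 [0.3164 0.2471 0.083 ] circ [0.3164 0.2466] diam mm 83.5
scene red [444.5 243.5] z 0.083 [0.4616 0.2562 0.083 ] circ [0.4614 0.2551] diam mm 60.8
scene red [417.7 303.5] z 0.083 [0.5908 0.254  0.083 ] circ [0.5899 0.2531] diam mm 80.3
  pot [ 0.6611 -0.0227] 0.0013
side red [347.5 134.2] z 0.083 [0.5897 0.2519 0.083 ] circ [0.5903 0.2525] diam mm 83.0
side red [230.8 140.8] z 0.083 [0.3158 0.2462 0.083 ] circ [0.3181 0.2465] diam mm 81.1
side red [292.5 137.4] z 0.083 [0.459  0.2486 0.083 ] circ [0.4591 0.2487] diam mm 54.4
  pot [ 0.6588 -0.0269] 0.0025
1.2 [ 0.2265 -0.5825  0.2533] [[0.932, 0.362, 0.0], [0.362, -0.932, -0.0], [0.0, 0.0, -1.0]] [-1.31899966e+00  5.26801557e-02  1.61287823e+00  1.08383685e-05
  1.47601409e+00 -1.19007433e-01]
```

Request:
{"name": "apply_moves", "arguments": {"targets": [{"translation": [0.33, -0.27, -0.1], "twist": 0, "hand": 1}, {"translation": [0.33, -0.27, -0.1], "twist": 0, "hand": 1}, {"translation": [0.33, -0.27, -0.1], "twist": 0, "hand": 1}, {"translation": [0.33, -0.27, -0.1], "twist": 0, "hand": 1}, {"translation": [0.33, -0.27, -0.1], "twist": 0, "hand": 1}, {"translation": [0.33, -0.27, -0.1], "twist": 0, "hand": 1}, {"translation": [0.33, -0.27, -0.1], "twist": 0, "hand": 1}, {"translation": [0.33, -0.27, 0], "twist": 0, "hand": 1}]}}

```text
time: 2.0
tool_pos: [0.3953, -0.2844, 0.3255]
tool_rot: [0.002, 0.983, 0.184, 0.001]
contact_force: [1.1, -0.4, 0.6]
gripper_width: 1.002
grasp_force: 0.0
```

Request:
{"name": "apply_moves", "arguments": {"targets": [{"translation": [0.33, -0.27, 0], "twist": 0, "hand": 1}, {"translation": [0.33, -0.27, 0], "twist": 0, "hand": 1}, {"translation": [0.33, -0.27, 0], "twist": 0, "hand": 1}, {"translation": [0.33, -0.27, 0], "twist": 0, "hand": 1}, {"translation": [0.14, -0.4, 0], "twist": 0, "hand": 1}, {"translation": [0.14, -0.4, 0], "twist": 0, "hand": 1}, {"translation": [0.14, -0.4, 0], "twist": 0, "hand": 1}, {"translation": [0.14, -0.4, 0], "twist": 0, "hand": 1}]}}

```text
time: 2.8
tool_pos: [0.472, 0.0341, 0.3235]
tool_rot: [0.0, 0.983, 0.184, 0.0]
contact_force: [0.7, -0.3, 0.9]
gripper_width: 1.005
grasp_force: 0.0
```

```bash
cat > g.py <<'E'
import sys
from h import *
from scipy.spatial.transform import Rotation as R
t=np.array([float(x) for x in sys.argv[1:4]])
s=state(); q=s["tool_rot"]; M=R.from_quat([*q[1:],q[0]]).as_matrix()
print("t",round(s["time"],2),"pos",np.round(s["tool_pos"],4),"tool move mm",np.round(1e3*M.T@(t-s["tool_pos"]),1),"zaxis",np.round(M[:,2],3),"x",np.round(M[:,0],3),"j",np.round(s["joint_pos"],2),"F",np.round(s["contact_force"],1),"w",s["gripper_width"],s["grasp_force"])
E
python3 g.py 0.46 0.252 0.32
```

```text
t 2.8 pos [0.472  0.0341 0.3235] tool move mm [  67.7 -207.5    3.5] zaxis [ 0.001 -0.    -1.   ] x [0.932 0.362 0.001] j [-0.09 -0.35  1.86  0.    1.63  1.11] F [ 0.7 -0.3  0.9] w 1.0045568085209677 0.0
```

Request:
{"name": "apply_moves", "arguments": {"targets": [{"translation": [0.13, -0.4, 0], "twist": 0, "hand": 1}, {"translation": [0.13, -0.4, 0], "twist": 0, "hand": 1}, {"translation": [0.13, -0.4, 0], "twist": 0, "hand": 1}, {"translation": [0.13, -0.4, 0], "twist": 0, "hand": 1}, {"translation": [0, 0, 0], "twist": 0, "hand": 1}, {"translation": [0, 0, 0], "twist": 0, "hand": 1}]}}

```text
time: 3.4
tool_pos: [0.4626, 0.201, 0.3233]
tool_rot: [0.0, 0.983, 0.185, -0.0]
contact_force: [0.7, -0.8, -0.0]
gripper_width: 1.0
grasp_force: 0.0
```

```bash
python3 g.py 0.46 0.252 0.32
python3 - <<'E'
from h import *
save("wrist","pics/w.png")
for r in recognise("wrist","drift_grip"): print(round(r["score"],2),np.round(r["point"],3),np.round(proj("wrist",r["point"])))
print(proj("wrist",[.46,.252,.083]),proj("wrist",[.46,.252,.158]))
E
```

```text
t 3.4 pos [0.4626 0.201  0.3233] tool move mm [ 16.2 -48.4   3.2] zaxis [-0.    -0.001 -1.   ] x [ 0.931  0.364 -0.   ] j [ 0.26 -0.27  1.8  -0.    1.62  1.46] F [ 0.7 -0.8 -0. ] w 0.9996271870018469 0.0
0.91 [0.621 0.129 0.046] [414.  70.]
0.78 [0.467 0.253 0.079] [281. 151.]
0.69 [0.244 0.35  0.047] [178. 259.]
[278.88598437 156.87310453] [269.00455682 169.30499641]
```

View pics/w.png

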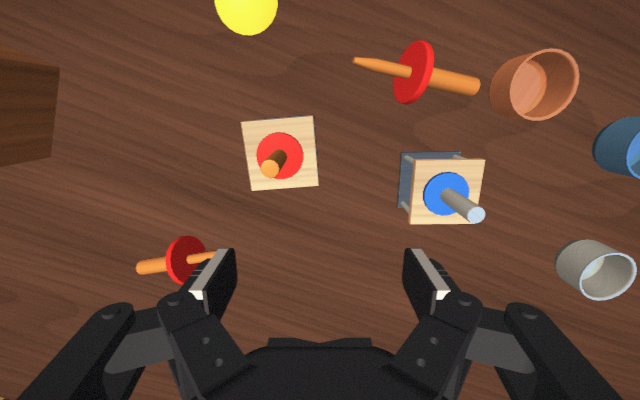

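The wrist view shows the target's guard at (280,157) and its handle top at (269,169). Both match the projections of (0.460, 0.252). The two big free punches have fallen over by themselves, now at (414,72) near the copper pot and at (185,260), so I will re-measure the pot later. Now I go above the target.

Request:
{"name": "apply_moves", "arguments": {"targets": [{"translation": [0.08, -0.24, 0], "twist": 0, "hand": 1}, {"translation": [0.08, -0.24, 0], "twist": 0, "hand": 1}, {"translation": [0, 0, 0.3], "twist": 0, "hand": 1}, {"translation": [0, 0, 0.3], "twist": 0, "hand": 1}, {"translation": [0, 0, 0.3], "twist": 0, "hand": 1}, {"translation": [0, 0, 0], "twist": 0, "hand": 1}, {"translation": [0, 0, 0], "twist": 0, "hand": 1}]}}

```text
time: 4.2
tool_pos: [0.4607, 0.2499, 0.2335]
tool_rot: [0.0, 0.983, 0.183, -0.0]
contact_force: [0.9, -0.3, 0.8]
gripper_width: 1.002
grasp_force: 0.0
```

```bash
python3 g.py 0.46 0.252 0.124
python3 - <<'E'
from h import *
a=save("wrist","pics/w2.png")
hsv=cv2.cvtColor(a,cv2.COLOR_RGB2HSV)
m=(((hsv[...,0]<6)|(hsv[...,0]>174))&(hsv[...,1]>180)&(hsv[...,2]>120)).astype(np.uint8)
k,l,st,c=cv2.connectedComponentsWithStats(m)
for i in range(1,k):
    if st[i,4]<200: continue
    h=cv2.convexHull(np.argwhere(l==i)[:,::-1].astype(np.int32))
    w=np.array([atz("wrist",q[0],.083)[:2] for q in h]).astype(np.float32); print(st[i],np.round(cv2.minEnclosingCircle(w)[0],4),2*cv2.minEnclosingCircle(w)[1])
E
```

```text
t 4.2 pos [0.4607 0.2499 0.2335] tool move mm [  0.2  -2.2 109.5] zaxis [-0.001 -0.    -1.   ] x [ 0.933  0.361 -0.001] j [ 0.35 -0.18  1.87 -0.    1.45  1.56] F [ 0.9 -0.3  0.8] w 1.0024708306499777 0.0
[ 451   37   70   81 3665] [0.6081 0.1478] 0.07015305757522583
[ 286  158   59   55 1934] [0.462 0.254] 0.059012748301029205
```

View pics/w2.png

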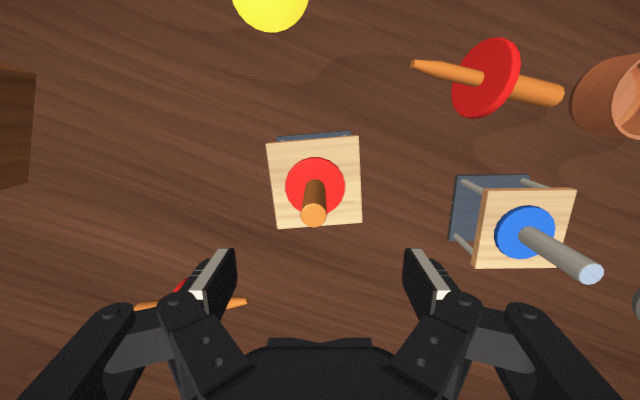

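The wrist picture shows the guard centred at (315,186), giving (0.462, 0.2535) with a 59 mm diameter. The handle is between the fingers and nothing is in the way. I descend and grip.

Request:
{"name": "apply_moves", "arguments": {"targets": [{"translation": [0.01, -0.03, 0.3], "twist": 0, "hand": 1}, {"translation": [0, 0, 0.3], "twist": 0, "hand": 1}, {"translation": [0, 0, 0.3], "twist": 0, "hand": 1}, {"translation": [0, 0, 0.19], "twist": 0, "hand": 1}, {"translation": [0, 0, 0], "twist": 0, "hand": 1}, {"translation": [0, 0, 0], "twist": 0, "hand": 1}, {"translation": [0, 0, 0], "twist": 0, "hand": 0}, {"translation": [0, 0, 0], "twist": 0, "hand": 0}]}}

```text
time: 5.05
tool_pos: [0.4616, 0.2545, 0.1266]
tool_rot: [-0.0, 0.983, 0.184, 0.002]
contact_force: [-0.2, -0.1, -0.2]
gripper_width: 0.689
grasp_force: 0.0
```

Request:
{"name": "apply_moves", "arguments": {"targets": [{"translation": [0, 0, 0], "twist": 0, "hand": 0}, {"translation": [0, 0, 0], "twist": 0, "hand": 0}, {"translation": [0, 0, 0], "twist": 0, "hand": 0}, {"translation": [0, 0, 0], "twist": 0, "hand": 0}, {"translation": [0, 0, 0], "twist": 0, "hand": 0}, {"translation": [0, 0, 0], "twist": 0, "hand": 0}]}}

```text
time: 5.65
tool_pos: [0.4605, 0.2543, 0.1249]
tool_rot: [-0.0, 0.983, 0.184, 0.0]
contact_force: [-1.2, 0.9, 4.6]
gripper_width: 0.22
grasp_force: 58.6
```

Request:
{"name": "apply_moves", "arguments": {"targets": [{"translation": [0, 0, -0.1], "twist": 0, "hand": 0}, {"translation": [0, 0, -0.2], "twist": 0, "hand": 0}, {"translation": [0, 0, -0.3], "twist": 0, "hand": 0}, {"translation": [0, 0, -0.3], "twist": 0, "hand": 0}, {"translation": [0, 0, -0.3], "twist": 0, "hand": 0}, {"translation": [0, 0, -0.3], "twist": 0, "hand": 0}, {"translation": [0, 0, -0.3], "twist": 0, "hand": 0}, {"translation": [0, 0, 0], "twist": 0, "hand": 0}]}}

```text
time: 6.45
tool_pos: [0.4618, 0.2545, 0.3092]
tool_rot: [-0.001, 0.983, 0.184, 0.004]
contact_force: [0.1, -0.3, -2.3]
gripper_width: 0.22
grasp_force: 58.6
```

```bash
cat > p.py <<'E'
from h import *
from scipy.optimize import least_squares
for n in("scene","side"):
    save(n,f"pics/{n}_{state()['time']:.2f}.png"); cam=np.array(get_calibration(n)["pose"])[:2,3]
    for r in regions_of(n,"pot_mouth"):
        p=np.argwhere(r["pixels"])[:,::-1].astype(np.int32); h=cv2.convexHull(p)
        w=np.array([atz(n,x[0],.06)[:2] for x in h]); d=w.mean(0)-cam; d/=np.linalg.norm(d); s=w[(w-w.mean(0))@d>0]
        f=least_squares(lambda t:np.hypot(*(s-t).T)-.043,w.mean(0)); print(n,round(r["score"],2),p.mean(0).round(),"pot",np.round(f.x,4),np.round(np.abs(f.fun).max(),4))
E
python3 p.py; python3 g.py 0.66 -0.025 0.33; ls pics | tail -4
python3 - <<'E'
import cv2,glob,numpy as np
f=sorted(glob.glob('pics/side_*'))[-1];g=sorted(glob.glob('pics/scene_*'))[-1]
a=cv2.imread(f)[60:300,180:460];b=cv2.imread(g)[80:340,200:500]
o=np.zeros((520,800,3),np.uint8);o[:480,:400]=cv2.resize(a[:,:200],None,fx=2,fy=2);o[:520,400:]=cv2.resize(b,None,fx=2,fy=2)[:,100:500]
cv2.imwrite('pics/lift.png',o)
E
```

```text
scene 0.78 [250. 277.] pot [ 0.6605 -0.0231] 0.0017
side 0.94 [399. 228.] pot [ 0.6595 -0.024 ] 0.0043
t 6.65 pos [0.4592 0.2536 0.3014] tool move mm [ 86.1 332.4 -29. ] zaxis [-0.004 -0.002 -1.   ] x [ 0.932  0.362 -0.005] j [ 0.36 -0.21  1.78 -0.    1.57  1.56] F [ 0.6  0.2 -3.3] w 0.21756889833994678 58.6178058385849
scene_6.45.png
side_6.55.png
w.png
w2.png
```

View pics/lift.png

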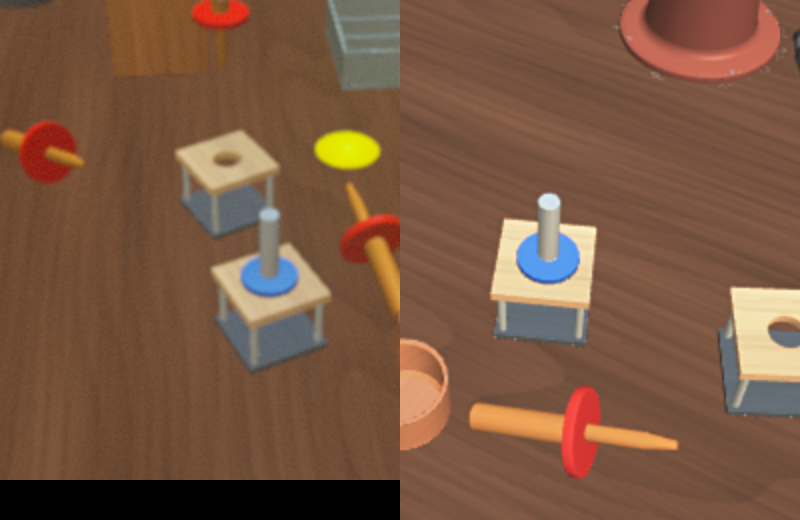

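The lift worked: the guard hangs at the top of the side crop and the stand hole is free, at crop (228,158). The fallen punch lies beside the pot, which has not moved. Next I measure the hole and check how the punch hangs.

```bash
cat > hole.py <<'E'
from h import *
import sys,glob
for n in("scene","side"):
    a=cv2.imread(sorted(glob.glob(f"pics/{n}_*"))[-1]); b=proj(n,[.461,.253,.075])
    L=cv2.cvtColor(a,cv2.COLOR_BGR2HSV); x0,y0=int(b[0])-45,int(b[1])-35
    m=((a[...,2]>170)&(L[...,1]<150)).astype(np.uint8)[y0:y0+75,x0:x0+90]
    cs,hi=cv2.findContours(m,cv2.RETR_CCOMP,cv2.CHAIN_APPROX_NONE)
    for c,h in zip(cs,hi[0]):
        if h[3]>=0 and len(c)>12:
            p=c.reshape(-1,2)+[x0,y0]; w=np.array([atz(n,q,.075)[:2] for q in p],np.float32); cc,r=cv2.minEnclosingCircle(w)
            print(n,"hole px",p.mean(0).round(1),"xy",np.round(cc,4),"d",round(2e3*r,1))
s=state(); print(s["tool_pos"])
for n in("side",):
    a=grab_frame(n); hsv=cv2.cvtColor(a,cv2.COLOR_RGB2HSV)
    m=(((hsv[...,0]<5)|(hsv[...,0]>175))&(hsv[...,1]>190)&(hsv[...,2]>140)).astype(np.uint8)
    k,l,st,c=cv2.connectedComponentsWithStats(m); zt=s["tool_pos"][2]-.042
    for i in range(1,k):
        if st[i,4]<80: continue
        h=cv2.convexHull(np.argwhere(l==i)[:,::-1].astype(np.int32)); w=np.array([atz(n,q[0],zt)[:2] for q in h],np.float32)
        cc,r=cv2.minEnclosingCircle(w); print("red",c[i].round(),np.round(cc,4),round(2e3*r,1))
E
python3 hole.py
```

```text
scene hole px [443.4 246.4] xy [0.4614 0.2554] d 35.8
side hole px [293.  139.5] xy [0.4607 0.253 ] d 36.8
[0.4592015  0.25360964 0.30138592]
red [290.  68.] [0.4577 0.2487] 65.7
red [202. 135.] [0.2973 0.0033] 92.3
red [364. 173.] [ 0.5559 -0.1325] 56.0
```

Request:
{"name": "apply_moves", "arguments": {"targets": [{"translation": [0.1, 0.4, 0], "twist": 0, "hand": 0}, {"translation": [0.1, 0.4, 0], "twist": 0, "hand": 0}, {"translation": [0.1, 0.4, 0], "twist": 0, "hand": 0}, {"translation": [0.1, 0.4, 0], "twist": 0, "hand": 0}, {"translation": [0.1, 0.4, 0], "twist": 0, "hand": 0}, {"translation": [0.1, 0.4, 0], "twist": 0, "hand": 0}, {"translation": [0.1, 0.4, 0], "twist": 0, "hand": 0}, {"translation": [0.1, 0.4, 0], "twist": 0, "hand": 0}]}}

```text
time: 7.5
tool_pos: [0.6507, -0.0167, 0.3015]
tool_rot: [-0.001, 0.983, 0.184, -0.002]
contact_force: [0.7, -0.0, -2.4]
gripper_width: 0.221
grasp_force: 59.0
```

Request:
{"name": "apply_moves", "arguments": {"targets": [{"translation": [0.05, 0.1, 0], "twist": 0, "hand": 0}, {"translation": [0, 0, 0], "twist": 0, "hand": 0}, {"translation": [0, 0, 0], "twist": 0, "hand": 0}, {"translation": [0, 0, 0], "twist": 0, "hand": 0}]}}

```text
time: 7.9
tool_pos: [0.6583, -0.0213, 0.3038]
tool_rot: [-0.0, 0.983, 0.185, -0.001]
contact_force: [-0.2, 0.7, -2.6]
gripper_width: 0.22
grasp_force: 59.3
```

```bash
python3 g.py 0.66 -0.0235 0.133; python3 p.py
```

```text
t 7.9 pos [ 0.6583 -0.0213  0.3038] tool move mm [  1.    2.8 170.8] zaxis [-0.001  0.001 -1.   ] x [ 0.931  0.364 -0.001] j [-0.15  0.11  1.47  0.    1.56  1.05] F [-0.2  0.7 -2.6] w 0.22007273329080615 59.25271511077881
scene 0.78 [250. 276.] pot [ 0.6611 -0.0227] 0.0013
scene 0.25 [440. 256.] pot [0.4341 0.2535] 0.0252
```

Request:
{"name": "apply_moves", "arguments": {"targets": [{"translation": [0.01, 0.02, 0.3], "twist": 0, "hand": 0}, {"translation": [0, 0, 0.3], "twist": 0, "hand": 0}, {"translation": [0, 0, 0.3], "twist": 0, "hand": 0}, {"translation": [0, 0, 0.3], "twist": 0, "hand": 0}, {"translation": [0, 0, 0.3], "twist": 0, "hand": 0}, {"translation": [0, 0, 0.2], "twist": 0, "hand": 0}, {"translation": [0, 0, 0], "twist": 0, "hand": 0}, {"translation": [0, 0, 0], "twist": 0, "hand": 0}]}}

```text
time: 8.9
tool_pos: [0.6607, -0.0239, 0.1348]
tool_rot: [0.0, 0.983, 0.185, 0.0]
contact_force: [-0.1, 0.1, -2.3]
gripper_width: 0.223
grasp_force: 59.3
```

```bash
python3 g.py 0.66 -0.0235 0.303
python3 - <<'E'
from h import *
import cv2
a=save("scene","pics/d1.png"); b=save("side","pics/d2.png")
o=np.zeros((360,800,3),np.uint8); o[:,:400]=cv2.resize(a[190:310,183:317],(400,360)); o[:,400:]=cv2.resize(b[150:270,333:467],(400,360)); cv2.imwrite("pics/dip.png",o[:,:,::-1])
E
```

```text
t 8.9 pos [ 0.6607 -0.0239  0.1348] tool move mm [  -0.5   -0.6 -168.2] zaxis [ 0.  0. -1.] x [0.932 0.363 0.   ] j [-0.15  0.23  1.62  0.    1.29  1.05] F [-0.1  0.1 -2.3] w 0.22309054246214854 59.29687142372131
```

View pics/dip.png

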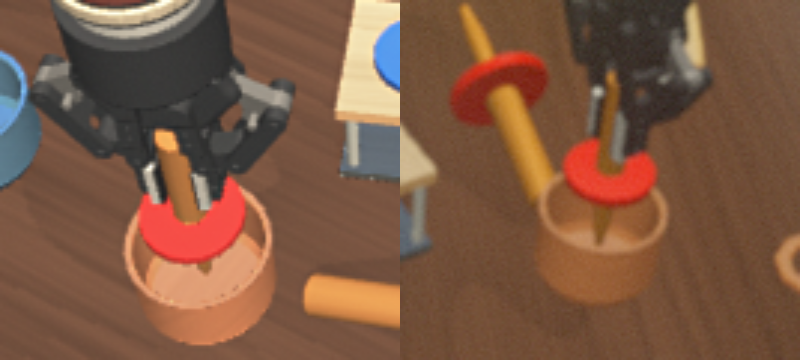

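The dip is good: the tip is inside the pot about 37 mm below the rim, the pot is untouched and the force is only the punch's weight. I lift and return.

Request:
{"name": "apply_moves", "arguments": {"targets": [{"translation": [0, 0, -0.2], "twist": 0, "hand": 0}, {"translation": [0, 0, -0.3], "twist": 0, "hand": 0}, {"translation": [0, 0, -0.3], "twist": 0, "hand": 0}, {"translation": [0, 0, -0.3], "twist": 0, "hand": 0}, {"translation": [0, 0, -0.3], "twist": 0, "hand": 0}, {"translation": [0, 0, -0.3], "twist": 0, "hand": 0}, {"translation": [0, 0, 0], "twist": 0, "hand": 0}]}}

```text
time: 9.7
tool_pos: [0.6634, -0.0245, 0.3135]
tool_rot: [0.002, 0.983, 0.184, 0.007]
contact_force: [1.2, -1.1, -1.2]
gripper_width: 0.22
grasp_force: 59.3
```

Request:
{"name": "apply_moves", "arguments": {"targets": [{"translation": [-0.1, -0.4, 0], "twist": 0, "hand": 0}, {"translation": [-0.1, -0.4, 0], "twist": 0, "hand": 0}, {"translation": [-0.1, -0.4, 0], "twist": 0, "hand": 0}, {"translation": [-0.1, -0.4, 0], "twist": 0, "hand": 0}, {"translation": [-0.1, -0.4, 0], "twist": 0, "hand": 0}, {"translation": [-0.1, -0.4, 0], "twist": 0, "hand": 0}, {"translation": [-0.1, -0.4, 0], "twist": 0, "hand": 0}, {"translation": [-0.1, -0.4, 0], "twist": 0, "hand": 0}]}}

```text
time: 10.5
tool_pos: [0.4687, 0.2461, 0.3035]
tool_rot: [-0.0, 0.983, 0.184, 0.0]
contact_force: [1.3, 0.3, -2.7]
gripper_width: 0.218
grasp_force: 59.5
```

Request:
{"name": "apply_moves", "arguments": {"targets": [{"translation": [-0.05, -0.1, 0], "twist": 0, "hand": 0}, {"translation": [0, 0, 0], "twist": 0, "hand": 0}, {"translation": [0, 0, 0], "twist": 0, "hand": 0}, {"translation": [0, 0, 0], "twist": 0, "hand": 0}]}}

```text
time: 10.9
tool_pos: [0.4626, 0.2515, 0.3041]
tool_rot: [0.0, 0.983, 0.184, 0.0]
contact_force: [-0.0, 0.5, -3.3]
gripper_width: 0.214
grasp_force: 59.6
```

```bash
python3 g.py 0.461 0.254 0.125; python3 g.py 0.461 0.254 0.125
python3 - <<'E'
from h import *
save("wrist","pics/w3.png")
E
```

```text
t 10.9 pos [0.4626 0.2515 0.3041] tool move mm [ -0.6  -3.  179.1] zaxis [ 0. -0. -1.] x [ 0.933  0.361 -0.   ] j [ 0.36 -0.21  1.78 -0.    1.57  1.56] F [-0.   0.5 -3.3] w 0.21375610536473932 59.62574064731598
t 10.9 pos [0.4626 0.2515 0.3041] tool move mm [ -0.6  -3.  179.1] zaxis [ 0. -0. -1.] x [ 0.933  0.361 -0.   ] j [ 0.36 -0.21  1.78 -0.    1.57  1.56] F [-0.   0.5 -3.3] w 0.21375610536473932 59.62574064731598
```

View pics/w3.png

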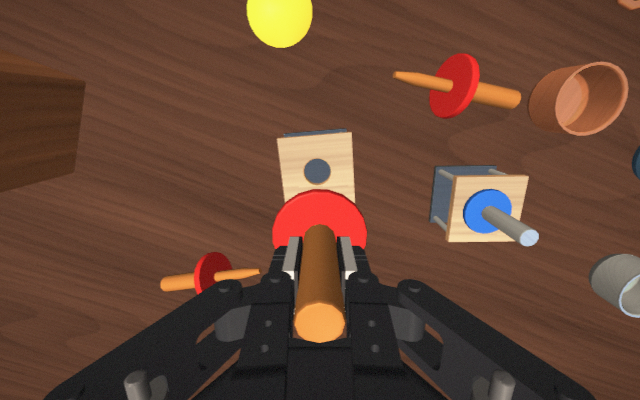

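The wrist view shows the punch hanging straight, with the hole at (317,171) just to the left of its axis. I shift 3 mm and lower to just above the plate.

Request:
{"name": "apply_moves", "arguments": {"targets": [{"translation": [-0.01, -0.03, 0.2], "twist": 0, "hand": 0}, {"translation": [0, 0, 0.3], "twist": 0, "hand": 0}, {"translation": [0, 0, 0.3], "twist": 0, "hand": 0}, {"translation": [0, 0, 0.3], "twist": 0, "hand": 0}, {"translation": [0, 0, 0.3], "twist": 0, "hand": 0}, {"translation": [0, 0, 0.27], "twist": 0, "hand": 0}, {"translation": [0, 0, 0], "twist": 0, "hand": 0}, {"translation": [0, 0, 0], "twist": 0, "hand": 0}]}}

```text
time: 11.75
tool_pos: [0.4603, 0.2543, 0.1374]
tool_rot: [0.0, 0.983, 0.184, -0.0]
contact_force: [0.3, 0.1, -2.2]
gripper_width: 0.217
grasp_force: 59.6
```

```bash
python3 g.py 0.461 0.254 0.125
```

```text
t 11.75 pos [0.4603 0.2543 0.1374] tool move mm [ 0.5  0.6 12.4] zaxis [-0.001 -0.    -1.   ] x [ 0.932  0.361 -0.001] j [ 0.36 -0.08  1.95 -0.    1.28  1.56] F [ 0.3  0.1 -2.2] w 0.2172630842440746 59.62680280208588
```

Request:
{"name": "apply_moves", "arguments": {"targets": [{"translation": [0, 0, 0.04], "twist": 0, "hand": 0}, {"translation": [0, 0, 0.04], "twist": 0, "hand": 0}, {"translation": [0, 0, 0.02], "twist": 0, "hand": 0}, {"translation": [0, 0, 0], "twist": 0, "hand": 0}, {"translation": [0, 0, 0], "twist": 0, "hand": 0}]}}

```text
time: 12.25
tool_pos: [0.46, 0.2551, 0.1276]
tool_rot: [-0.0, 0.983, 0.184, 0.0]
contact_force: [0.1, 0.5, -3.1]
gripper_width: 0.217
grasp_force: 59.6
```

Request:
{"name": "apply_moves", "arguments": {"targets": [{"translation": [0, 0, 0.01], "twist": 0, "hand": 0}, {"translation": [0, 0, 0], "twist": 0, "hand": 0}, {"translation": [0, 0, 0], "twist": 0, "hand": 0}]}}

```text
time: 12.55
tool_pos: [0.4599, 0.255, 0.1263]
tool_rot: [-0.0, 0.983, 0.184, 0.0]
contact_force: [-0.7, -0.5, -2.9]
gripper_width: 0.215
grasp_force: 59.6
```

Request:
{"name": "apply_moves", "arguments": {"targets": [{"translation": [0, 0, 0.01], "twist": 0, "hand": 0}, {"translation": [0, 0, 0], "twist": 0, "hand": 0}, {"translation": [0, 0, 0], "twist": 0, "hand": 0}]}}

```text
time: 12.85
tool_pos: [0.4598, 0.255, 0.1252]
tool_rot: [0.0, 0.983, 0.184, -0.0]
contact_force: [0.3, -0.7, -2.8]
gripper_width: 0.22
grasp_force: 59.6
```

Request:
{"name": "apply_moves", "arguments": {"targets": [{"translation": [0, 0, 0.01], "twist": 0, "hand": 0}, {"translation": [0, 0, 0], "twist": 0, "hand": 0}, {"translation": [0, 0, 0], "twist": 0, "hand": 0}]}}

```text
time: 13.15
tool_pos: [0.46, 0.2551, 0.1249]
tool_rot: [-0.0, 0.983, 0.184, 0.0]
contact_force: [-2.7, -0.6, 2.4]
gripper_width: 0.217
grasp_force: 60.4
```

The force has turned upward, so the guard is on the plate. I release and retreat.

Request:
{"name": "apply_moves", "arguments": {"targets": [{"translation": [0, 0, 0], "twist": 0, "hand": 0.3}, {"translation": [0, 0, 0], "twist": 0, "hand": 0.4}, {"translation": [0, 0, 0], "twist": 0, "hand": 0.6}, {"translation": [0, 0, 0], "twist": 0, "hand": 1}, {"translation": [0, 0, 0], "twist": 0, "hand": 1}, {"translation": [0, 0, 0], "twist": 0, "hand": 1}, {"translation": [0, 0, 0], "twist": 0, "hand": 1}, {"translation": [0, 0, 0], "twist": 0, "hand": 1}]}}

```text
time: 13.95
tool_pos: [0.4599, 0.255, 0.1243]
tool_rot: [0.0, 0.983, 0.184, 0.0]
contact_force: [-0.3, 0.8, -0.1]
gripper_width: 0.999
grasp_force: 0.0
```

Request:
{"name": "apply_moves", "arguments": {"targets": [{"translation": [0, 0, -0.1], "twist": 0, "hand": 1}, {"translation": [0, 0, -0.2], "twist": 0, "hand": 1}, {"translation": [0, 0, -0.3], "twist": 0, "hand": 1}, {"translation": [0, 0, -0.3], "twist": 0, "hand": 1}, {"translation": [0, 0, -0.3], "twist": 0, "hand": 1}, {"translation": [0, 0, -0.3], "twist": 0, "hand": 1}, {"translation": [0, 0, -0.3], "twist": 0, "hand": 1}, {"translation": [0, 0, 0], "twist": 0, "hand": 1}]}}

```text
time: 14.75
tool_pos: [0.4618, 0.2558, 0.3111]
tool_rot: [-0.001, 0.983, 0.184, 0.005]
contact_force: [0.9, 0.3, 0.5]
gripper_width: 1.0
grasp_force: 0.0
```

```bash
python3 - <<'E'
from h import *
a=save("scene","pics/e1.png"); b=save("side","pics/e2.png"); s=state(); print(s["time"],s["tool_pos"],s["gripper_width"])
o=np.zeros((600,800,3),np.uint8); o[:,:400]=cv2.resize(b[80:280,240:430],(400,600)[:1]+(421,))[:600].repeat(1,0) if 0 else 0
o[:420,:400]=cv2.resize(b[80:280,240:430],(400,420)); o[:420,400:]=cv2.resize(a[130:330,220:490],(400,296)).repeat(1,0)[:296] if 0 else cv2.resize(a[170:310,400:500],(400,420))
cv2.imwrite("pics/end.png",o[:420,:,::-1])
E
python3 p.py
```

```text
14.85 [0.46017589 0.25511747 0.30567117] 1.0014216297111513
scene 0.79 [250. 277.] pot [ 0.6609 -0.0219] 0.001
side 0.64 [399. 228.] pot [ 0.6604 -0.0256] 0.0016
```

View pics/end.png

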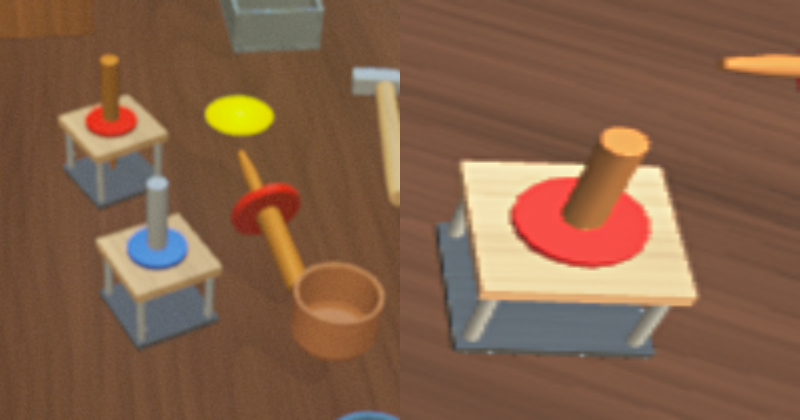

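The punch is upright in its stand with the guard flat on the plate, seen at side crop (110,120) and scene crop (580,220). The pot has not moved and the gripper is clear, so I hand in.

```bash
python3 -c "
from plant import *
print(job_done())"
```

```text
the job is handed in; nothing more can be done
None
```

The bronze drift punch was dipped about 37 mm below the copper pot's rim, hung back upright in its stand with the guard on the plate, and released; the pot did not move, and the job was handed in at about 15 s of the 59 s allowed.

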